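# Hold a bench analyser's pump cover against its seal

### The arm

A 6-joint arm with a two-finger parallel gripper is mounted at the origin on the work surface. World frame = base frame: x ahead of the robot, y to its left, z up, the work surface at z = 0. Lengths are in m, angles in rad, forces in N, time in s.
With the tool pointing down it reaches from about 0.3 to 0.875 m from the base axis. Payload 6.4 kg.
Tool frame: the origin (TCP) lies at the very end of the fingers, on their centre line; the grasp point (between the pads) lies 19 mm behind it; z points along the fingers, y is the line along which they close (so a half turn about z gives the same grasp; the last joint's range is limited). The gripper opens to 88 mm and grips with 3 to 60 N. Pads are 18 mm wide; open, the fingers measure 123 mm over their backs; the gripper's body (75 mm by 187 mm) begins 45 mm behind the grasp point.
Start: joints at [1.016, 0.181, 1.607, -0, 1.354, -0.206], TCP at [0.197, 0.54, 0.239] pointing down, gripper open.
Joint ranges: [-2.99, 2.99], [-0.89, 2.07], [0.3, 2.58], [-1.14, 4.28], [0, 2.63], [-3.12, 3.12]. Speed limits (rad/s): [2.57, 2.57, 3.01, 3.14, 3.14, 3.14].

### API

Orientations are given as a rotation vector (axis times angle).
In Python, from cell import readout, eyes, arm gives the robot as it stands. The module is installed in compiled form; this text tells all that it offers.
- The arm moves only by the shell command python3 -m creep 'ROWS' [OPENING] [FORCE]. ROWS is JSON, a list of rows, each an object of numbers: "dx", "dy", "dz": the shift along the tool's x, y, z in units of 50 mm (1.0 is 50 mm); "rx", "ry", "rz": the turn, a rotation vector about the tool's x, y, z in units of 5 degrees (1.0 is 5 degrees). In form: [{"dx": .., "dy": .., "dz": .., "rx": .., "ry": .., "rz": ..}, ...]. A call has 1 to 10 rows; each row is the pose to reach, as a shift and turn from the pose commanded when the call began, along the tool's axes at that moment; what a row does not reach only later rows make up. A row lasts 1/10 s, in which the tool goes at most 50 mm and 8.59 degrees, less where a joint would pass 70% of its speed; a pose out of reach is approached as far as the arm can. A call with a gripper value outside its range is refused whole. OPENING is the gripper's target within -1 to 1 (fully open at 1, half-way at 0, shut at -1), set as the call begins (- or left out, the last holds). The fingers move at their own pace and stop on an object; FORCE is the grip in N (left out, the last holds). Time passes only in rows, so rows that repeat a pose let the fingers close. It gives the time, the measured TCP pose, the force, the opening and the grip force at its end, in the units of the state.
- readout.get_state(): the state, without advancing time (a new reading comes with each control period).
- eyes.snapshot(name): name is "scene" or "top"; returns the picture (400x640x3 uint8, red, green, blue); there is no depth.
- eyes.get_calibration(name): a dict with "fov_y" (degrees; the focal length in pixels is half the picture's height over the tangent of half this angle, whatever the lens; pixels are square), "cx", "cy" (the principal point, pixels), "rvec" (rotation vector, rad) and "tvec" (3), from world to camera coordinates, as OpenCV has them. Camera axes: x right, y down, z forward; pixel columns grow to the right and rows downward; lengths in m; the calibration is good to about 2 mm. A picture is of the moment at which its call begins. get_calibration takes no time and is no camera call.
- arm.close_job(): hands the job in; it is judged then, once.
The state is a dict: "time": time; "joint_pos": joint angles; "joint_velocities": joint speeds; "effort": joint torques, N m; "ee_pos": TCP position; "orientation": TCP orientation; "force": force on the tool from outside, world axes, zero at the start; "torque": the same for the moment, N m; "grip_width": finger opening in m; "finger_force": force on a finger pad.
Only numpy, scipy, OpenCV 4.12 (cv2) and the standard library are available. Lean on these libraries where they do the work, as an engineer would, in place of code of your own. Each camera call takes 0.05 s, during which the arm holds its last target. There are 200 camera calls.

### The job

The pump compartment at the end of the bench analyser is open. Take the white end cover by its bow handle, stand it on the analyser's narrow sill between the two lugs, handle outwards, and press it square against the black rubber seal with a steady push of about 10 newtons (never more than 25), so that I can start its two thumbscrews. Keep the push steady for a good three seconds and finish while still holding the cover pressed there, without having shoved or knocked over anything else on the bench.

Things in the scene. Friction and masses are not known exactly. Their poses are not given: they have to be found in the camera images.
- analyser: Bench analyser, white, fixed, 340 x 210 mm; origin on the bench under its middle, x from the open pump end to the closed end. 160 mm high, 190 mm from 187 mm behind the open end on. Along the foot of the open end runs an aluminium sill: top 45 mm above the bench, 206 mm wide, reaching 33 mm out from the seal's front; at its ends stand lugs 16 mm high, 182 mm apart inside.
- seal: Black rubber bulb seal round the opening: a frame 142 mm wide, 11 to 101 mm above the sill. Origin: on its front face, mid-width, level with the sill's top; x points into the analyser (press this way), y along the sill, z up. It yields along x like a spring, 1 mm per 2 N, up to 13 mm, where it is solid; the origin moves with its face.
- cover_mid (a point): Centre of the end cover: white hollow moulding 30 mm thick (x), 170 wide (y), 115 high (z), 0.3 to 0.55 kg, standing upright on the bench at the start. x points from the handle side to the flat rear, which goes against the seal. In place its axes are parallel to the seal's, and this point is 57.5 mm above the sill and 15 mm outside the seal's face.
- cover_grip (a point): Centre of the bar of the cover's aluminium bow handle, axes as the cover's. The bar is level, along y, 110 mm long (86 mm free between its feet), 12 mm thick (x), 18 mm high (z). The point lies 60 mm outside the cover's centre plane (-x) and 85 mm above its lower edge; 39 mm are free between bar and cover for a finger.
- cover: The same end cover as a whole; origin at the centre of its lower edge, axes as above.
- strip_tub: Bystander: white tub with black cap, 48 mm across, 105 mm high, loose; origin under its centre.
- reagent: Bystander: amber bottle with white cap, 54 mm across, 130 mm high, loose; origin under its centre.
- screw_dish: Bystander: shallow steel dish, 80 mm across, 16 mm high, loose; origin under its centre.
- driver: Bystander: screwdriver lying on the bench, loose; origin near its middle.
- slide_box: Bystander: grey slide box, 85 x 105 x 35 mm high, loose; origin under its centre.
- beaker: Bystander: clear beaker, 68 mm across, 85 mm high, loose; origin under its centre.
- pipette: Bystander: white pipette lying on the bench, about 240 mm long, loose; origin under its middle.

How it is judged:
On the way:
1. the cover stands on the sill between the lugs and is pressed against the seal with 5 to 15 N, steadily for 2 s (y of cover_mid in the frame of seal between -0.0075 and 0.0075 m and z of cover_mid in the frame of seal between 0.0545 and 0.0615 m and angle between cover_mid's own z axis and vertical below 0.08 rad and angle between the x axis of cover_mid and the x axis of seal, either way round below 0.09 rad and x of cover_grip in the frame of seal below -0.06 m and contact force between cover and seal between 5 and 15 N), for 2 s.
At the end, for the whole second after the job is handed in: Through the last second the robot holds the cover still, rear side to the seal, upright within 0.08 rad, square to the seal within 0.09 rad, within 7.5 mm of the middle of the sill, its lower edge at most 4 mm above the sill, pressed on the seal with 5 to 15 N (all of step 1 and contact force between the fingers and cover above 2 N and linear speed of cover below 0.02 m/s); the arm keeps its last pose, push and grip.
It fails at once if the cover is pushed against the seal with more than 25 N (contact force between cover and seal above 25 N).
It fails at once if something else loose on the bench is shoved more than 30 mm (distance of any of strip_tub, reagent, driver, screw_dish, slide_box, beaker, pipette from where it was at the start of the episode above 0.03 m).
It fails at once if something else standing on the bench is knocked over (angle between any of strip_tub, reagent, screw_dish, slide_box, beaker's own z axis and vertical above 0.5 rad).
It also fails if it takes over 61 s, if anything falls off the work surface, if the arm or the gripper's body presses on something with over 40 N, if the wrist force passes 120 N, or if a joint passes its speed limit or range.

## Working session

There is one attempt and no reset: what is moved stays moved. The work goes in short steps, Python scripts to look and compute and a shell command to move; the robot and the scene stay as the last step left them, time stands still between calls to the robot, and variables do not carry over. Pictures are saved under pics/ and viewed, at most 10 in all, crops included, and the job is handed in when it is done.

```bash
mkdir -p pics
python3 - <<'E'
from cell import readout,eyes
import cv2
s=readout.get_state();print({k:s[k] for k in('time','ee_pos','orientation','force','grip_width')})
for n in('scene','top'):
    cv2.imwrite(f'pics/{n}0.png',eyes.snapshot(n)[:,:,::-1]);print(eyes.get_calibration(n))
E
```

```text
{'time': 0.0, 'ee_pos': array([0.19620854, 0.53993188, 0.23781199]), 'orientation': array([-5.44956391e-01, -3.09330334e+00,  2.49158691e-03]), 'force': array([ 0.02122019,  0.13611949, -0.28604826]), 'grip_width': 0.08803022253702611}
{'fov_y': 48.31239129094686, 'cx': 320.64295866231555, 'cy': 192.22526804866754, 'rvec': array([ 1.99315713,  1.04033765, -0.50501993]), 'tvec': array([-0.28000855, -0.25447182,  1.50289129])}
{'fov_y': 47.45467030399524, 'cx': 325.6687626172301, 'cy': 203.9281090828637, 'rvec': array([ 2.04372369, -2.15702429,  0.2434101 ]), 'tvec': array([-0.03602385,  0.62102193,  1.1630167 ])}
```

View pics/scene0.png

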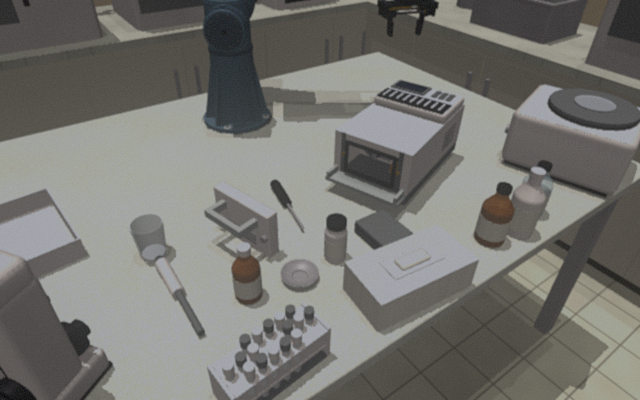

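View pics/top0.png

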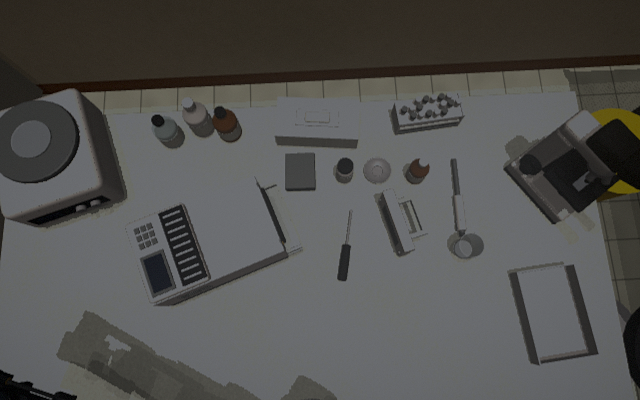

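The scene view shows the cover at about (243,218), with its handle facing the camera side, and the analyser opening at (370,165). In the top view the cover is near (397,222) and the sill near (278,218). Next I'll take enlarged crops.

```bash
cat > h.py <<'E'
import numpy as np,cv2
from cell import eyes
def cam(n):
    c=eyes.get_calibration(n);f=200/np.tan(np.radians(c['fov_y'])/2)
    return np.array([[f,0,c['cx']],[0,f,c['cy']],[0,0,1]]),cv2.Rodrigues(c['rvec'])[0],c['tvec']
def ray(n,p):
    K,R,t=cam(n);return -R.T@t,R.T@np.linalg.solve(K,[p[0],p[1],1])
def onz(n,p,z):
    o,d=ray(n,p);return o+d*(z-o[2])/d[2]
def proj(n,X):
    K,R,t=cam(n);q=K@(R@np.asarray(X,float)+t);return q[:2]/q[2]
def tri(pa,pb):
    a,b=ray('scene',pa),ray('top',pb);M=0;v=0
    for o,d in(a,b):
        d=d/np.linalg.norm(d);P=np.eye(3)-np.outer(d,d);M=M+P;v=v+P@o
    X=np.linalg.solve(M,v);return X,[np.linalg.norm(proj(n,X)-p) for n,p in(('scene',pa),('top',pb))]
E
python3 - <<'E'
import cv2
t=cv2.imread('pics/top0.png');s=cv2.imread('pics/scene0.png')
# gamma up
def f(i,a,b,c,d,k,n):
    i=cv2.resize(i[b:d,a:c],None,fx=k,fy=k,interpolation=cv2.INTER_CUBIC)
    cv2.imwrite(n,cv2.convertScaleAbs(i,alpha=1.3,beta=10))
f(t,240,160,440,270,4,'pics/tz.png'); f(s,195,120,415,260,3.6,'pics/sz.png')
E
```

```text
(no output)
```

View pics/tz.png

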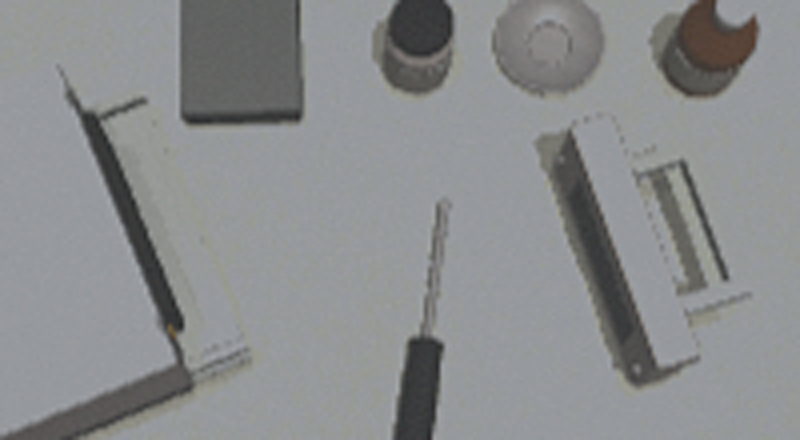

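View pics/sz.png

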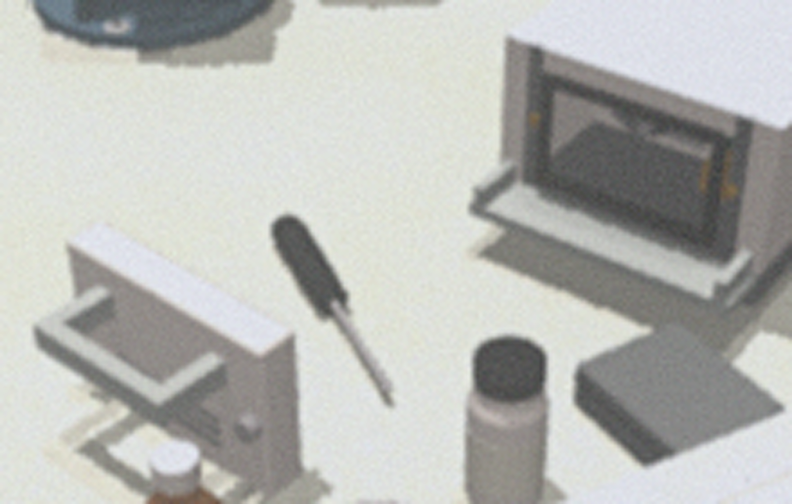

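The crops show:
- **Cover, top view:** the top face corners are at crop (570,125), (612,115), (655,375) and (700,357), with the handle on the right.
- **Analyser, top view:** the roof edge runs (60,68) to (190,380), with the black seal strip in front of it.
- **Scene view:** it shows the same cover corners at crop (68,243), (105,225), (295,335) and (262,355).

Run:
```python
import numpy as np
np.set_printoptions(precision=4,suppress=True)
from h import *
T=lambda x,y:np.array([x/4+240,y/4+160]);S=lambda x,y:np.array([x/3.6+195,y/3.6+120])
for z,L in((.115,[(570,125),(612,115),(700,357),(655,375)]),(.16,[(60,68),(190,380)]),(.045,[(105,122),(150,108),(248,340)]),(.061,[(147,100),(248,350)]),(.094,[(685,162),(728,280)])):
    print('top',z,*[onz('top',T(*p),z) for p in L])
for z,L in((.115,[(262,355),(295,335),(105,225),(68,243)]),(.16,[(508,38),(785,125)]),(.045,[(472,205),(715,297)]),(.061,[(512,165),(745,255)]),(.094,[(155,392),(35,325)])):
    print('sc',z,*[onz('scene',S(*p),z) for p in L])
print(tri(S(262,355),T(612,115)),tri(S(295,335),T(570,125)),tri(S(105,225),T(655,375)),tri(S(68,243),T(700,357)))
print(tri(S(785,125),T(60,68)),tri(S(508,38),T(190,380)))
```

```text
top 0.115 [ 0.634  -0.2201  0.115 ] [ 0.6393 -0.2483  0.115 ] [ 0.477  -0.2904  0.115 ] [ 0.4671 -0.2607  0.115 ]
top 0.16 [0.6777 0.1074 0.16  ] [0.4744 0.0315 0.16  ]
top 0.045 [0.6718 0.094  0.045 ] [0.6802 0.0623 0.045 ] [0.5134 0.0006 0.045 ]
top 0.061 [0.6815 0.0626 0.061 ] [0.5044 0.0001 0.061 ]
top 0.094 [ 0.6098 -0.2974  0.094 ] [ 0.529  -0.3179  0.094 ]
sc 0.115 [ 0.6493 -0.2507  0.115 ] [ 0.6443 -0.2264  0.115 ] [ 0.4858 -0.2676  0.115 ] [ 0.4908 -0.2945  0.115 ]
sc 0.16 [0.4959 0.0341 0.16  ] [0.6847 0.1112 0.16  ]
sc 0.045 [ 0.5118 -0.0042  0.045 ] [0.6885 0.0655 0.045 ]
sc 0.061 [0.5052 0.0356 0.061 ] [0.6801 0.098  0.061 ]
sc 0.094 [ 0.6214 -0.3044  0.094 ] [ 0.528  -0.3351  0.094 ]
(array([ 0.6416, -0.2482,  0.1085]), [np.float64(0.6608394970531738), np.float64(0.5050227206737445)]) (array([ 0.6359, -0.2214,  0.1072]), [np.float64(0.12121473649366657), np.float64(0.09442897852143499)]) (array([ 0.4688, -0.262 ,  0.103 ]), [np.float64(0.41698241565873556), np.float64(0.3662925923169162)]) (array([ 0.4784, -0.2912,  0.1064]), [np.float64(0.4927655365546484), np.float64(0.4231797832579329)])
(array([0.6809, 0.1105, 0.1575]), [np.float64(1.5794712158998232), np.float64(1.3963995925707282)]) (array([0.4796, 0.0381, 0.1506]), [np.float64(2.814985673523579), np.float64(2.8563568581825614)])
```

```bash
cat >> h.py <<'E'
def rows(target,yawdeg):
    "shift in tool axes/50mm and rz/5deg; yaw = world angle of tool y, tool down"
    from cell import readout
    s=readout.get_state();R=cv2.Rodrigues(s['orientation'])[0]
    d=R.T@(np.array(target)-s['ee_pos'])/.05
    y=np.degrees(np.arctan2(R[1,1],R[0,1]));print('yaw now',y,'z axis',R[:,2].round(3),'t',s['time'],'ee',s['ee_pos'].round(4))
    print('d',d.round(3),'rz',round(-(yawdeg-y)/5,3))
E
python3 - <<'E'
from h import *
rows([.576,-.315,.27],104.5)
print(onz('top',(418,165),.13),onz('top',(345,162),.105),onz('scene',(244,250),.13))
E
```

```text
yaw now 70.01256746689833 z axis [-0.001 -0.001 -1.   ] t 0.1 ee [0.1963 0.54   0.2379]
d [-12.982 -13.475  -0.625] rz -6.897
[ 0.69626842 -0.31705646  0.13      ] [ 0.7232862  -0.12735851  0.105     ] [ 0.71822131 -0.3382676   0.13      ]
```

```bash
R='{"dx":-13,"dy":-13.5,"dz":-1.2,"rz":-6.9}'; : ; python3 -m creep '[{"dx":-4,"dy":-4,"dz":-1.2},{"dx":-4,"dy":-4,"dz":-1.2},{"dx":-7,"dy":-7,"dz":-1.2,"rz":-2},{"dx":-7,"dy":-7,"dz":-1.2,"rz":-3},{"dx":-7,"dy":-7,"dz":-1.2,"rz":-5},{"dx":-13,"dy":-13.5,"dz":-1.2,"rz":-6.9},{"dx":-13,"dy":-13.5,"dz":-1.2,"rz":-6.9},{"dx":-13,"dy":-13.5,"dz":-1.2,"rz":-6.9},{"dx":-13,"dy":-13.5,"dz":-1.2,"rz":-6.9},{"dx":-13,"dy":-13.5,"dz":-1.2,"rz":-6.9}]' -0.2 40; python3 -c "
from h import *
rows([.576,-.315,.2],104.5)"
```

```text
yaw now 70.01256746689833 z axis [-0.001 -0.001 -1.   ] t 0.1 ee [0.1963 0.54   0.2379]
d [-12.982 -13.472   0.775] rz -6.897invalid input
```

```bash
python3 -m creep '[{"dx":-1,"dy":-1,"dz":-1,"rx":0,"ry":0,"rz":0}]' -0.2 40; python3 -m creep '[{"dx":-4,"dy":-4}]'
```

```text
time: 0.2
ee_pos: [0.2112, 0.5028, 0.2623]
orientation: [-0.539, -3.09, 0.013]
force: [0.3, -0.4, -0.2]
grip_width: 0.0823
finger_force: 0.0invalid input
```

```bash
python3 -m creep '[{"dx":-4,"dy":-4,"dz":0,"rx":0,"ry":0,"rz":0},{"dx":-4,"dy":-4,"dz":0,"rx":0,"ry":0,"rz":-1},{"dx":-4,"dy":-4,"dz":0,"rx":0,"ry":0,"rz":-2},{"dx":-7,"dy":-7,"dz":0,"rx":0,"ry":0,"rz":-3},{"dx":-7,"dy":-7,"dz":0,"rx":0,"ry":0,"rz":-5},{"dx":-12,"dy":-12.5,"dz":0,"rx":0,"ry":0,"rz":-6.9},{"dx":-12,"dy":-12.5,"dz":0,"rx":0,"ry":0,"rz":-6.9},{"dx":-12,"dy":-12.5,"dz":0,"rx":0,"ry":0,"rz":-6.9},{"dx":-12,"dy":-12.5,"dz":0,"rx":0,"ry":0,"rz":-6.9},{"dx":-12,"dy":-12.5,"dz":0,"rx":0,"ry":0,"rz":-6.9}]'; python3 -c "
from h import *
rows([.576,-.315,.2],104.5)"
```

```text
time: 1.2
ee_pos: [0.4114, 0.0639, 0.2676]
orientation: [-0.397, 3.116, -0.0]
force: [0.5, 0.3, -0.4]
grip_width: 0.0351
finger_force: 0.0
yaw now 104.51275791073478 z axis [ 0.  0. -1.] t 1.2 ee [0.4114 0.0639 0.2676]
d [-1.288 -8.162  1.354] rz 0.003
```

```bash
python3 -m creep '[{"dx":-1.2,"dy":-8,"dz":0,"rx":0,"ry":0,"rz":0},{"dx":-1.2,"dy":-8,"dz":0,"rx":0,"ry":0,"rz":0},{"dx":-1.2,"dy":-8,"dz":0,"rx":0,"ry":0,"rz":0},{"dx":-1.2,"dy":-8,"dz":0,"rx":0,"ry":0,"rz":0},{"dx":-1.2,"dy":-8,"dz":0,"rx":0,"ry":0,"rz":0},{"dx":-1.2,"dy":-8,"dz":0.7,"rx":0,"ry":0,"rz":0},{"dx":-1.2,"dy":-8,"dz":1.35,"rx":0,"ry":0,"rz":0},{"dx":-1.2,"dy":-8,"dz":1.35,"rx":0,"ry":0,"rz":0},{"dx":-1.2,"dy":-8,"dz":1.35,"rx":0,"ry":0,"rz":0},{"dx":-1.2,"dy":-8,"dz":1.35,"rx":0,"ry":0,"rz":0}]'
python3 - <<'E'
from h import *
rows([.576,-.315,.2],104.5)
s=eyes.snapshot('scene');t=eyes.snapshot('top')
cv2.imwrite('pics/s1raw.png',s[:,:,::-1]);cv2.imwrite('pics/t1raw.png',t[:,:,::-1])
a=cv2.resize(s[140:290,180:330,::-1],None,fx=2.66,fy=2.66,interpolation=2);b=cv2.resize(t[150:300,330:480,::-1],None,fx=2.66,fy=2.66,interpolation=2)
cv2.imwrite('pics/c1.png',cv2.convertScaleAbs(np.hstack([a,b]),alpha=1.5,beta=15))
from cell import readout
e=readout.get_state()['ee_pos'];print('proj tcp scene',proj('scene',e),'top',proj('top',e))
E
```

```text
time: 2.2
ee_pos: [0.5684, -0.3079, 0.1967]
orientation: [0.392, -3.113, -0.005]
force: [0.2, 1.2, -0.4]
grip_width: 0.0354
finger_force: 0.0
yaw now 104.35933404957025 z axis [-0.004  0.003 -1.   ] t 2.2 ee [ 0.5684 -0.3079  0.1967]
d [-0.111 -0.175 -0.067] rz -0.028
proj tcp scene [220.20614258 173.42879773] top [424.15102562 206.46790893]
```

View pics/c1.png

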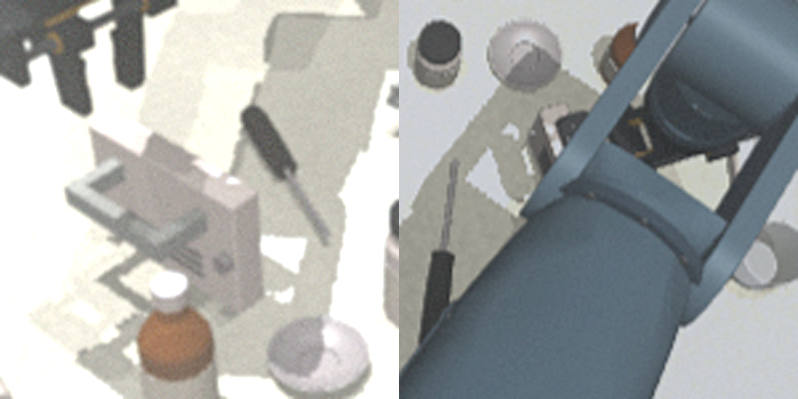

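The scene crop shows the fingertips at about (81,105) and (132,83), which puts the TCP at full-image pixel (220,175) against a predicted (220,173). The handle bar runs (70,190) to (158,248) in the crop. The top view is blocked by the arm.

Run:
```python
from h import *
np.set_printoptions(precision=4,suppress=True)
print('top',onz('top',(418.6,214.5),.094),'scene corr',onz('scene',(223,218.6),.094),'raw',onz('scene',(223.2,220.5),.094))
print('seen tcp at z .197',onz('scene',(219.9,175.3),.197), 'cams',ray('scene',(0,0))[0],ray('top',(0,0))[0])
s=cv2.imread('pics/s1raw.png')
a=cv2.resize(s[155:245,195:275],None,fx=6.6,fy=6.6,interpolation=2)
cv2.imwrite('pics/c2.png',cv2.convertScaleAbs(a,alpha=1.3,beta=0))
```

```text
top [ 0.5709 -0.3131  0.094 ] scene corr [ 0.5748 -0.3152  0.094 ] raw [ 0.5806 -0.3176  0.094 ]
seen tcp at z .197 [ 0.5711 -0.3077  0.197 ] cams [ 1.2664 -0.573   0.6854] [ 0.3385 -0.0595  1.2734]
```

View pics/c2.png

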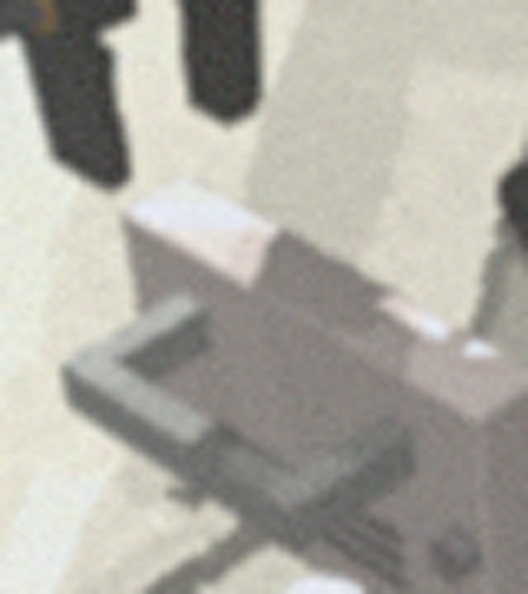

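The zoomed crop shows the bar's outer top edge running (65,372) to (293,512), which puts the bar centre at about full-image pixel (223.8,220). Both views agree on a bar position of about (0.573,-0.314) to within 4 mm, so I'll line up and descend.

```bash
python3 -m creep '[{"dx":0,"dy":0,"dz":0,"rx":0,"ry":0,"rz":0}]'
python3 - <<'E'
from h import *
rows([.573,-.314,.066],104.5)
E
```

```text
time: 2.4
ee_pos: [0.5696, -0.3053, 0.2011]
orientation: [-0.398, 3.116, -0.001]
force: [-0.9, -0.3, 0.6]
grip_width: 0.0352
finger_force: 0.0
yaw now 104.5714995670373 z axis [ 0.001 -0.    -1.   ] t 2.4 ee [ 0.5696 -0.3053  0.2011]
d [-0.019 -0.185  2.702] rz 0.014
```

```bash
python3 -m creep '[{"dx":0,"dy":-0.18,"dz":0.4,"rx":0,"ry":0,"rz":0},{"dx":0,"dy":-0.18,"dz":0.8,"rx":0,"ry":0,"rz":0},{"dx":0,"dy":-0.18,"dz":1.2,"rx":0,"ry":0,"rz":0},{"dx":0,"dy":-0.18,"dz":1.5,"rx":0,"ry":0,"rz":0},{"dx":0,"dy":-0.18,"dz":1.8,"rx":0,"ry":0,"rz":0},{"dx":0,"dy":-0.18,"dz":2.0,"rx":0,"ry":0,"rz":0},{"dx":0,"dy":-0.18,"dz":2.2,"rx":0,"ry":0,"rz":0},{"dx":0,"dy":-0.18,"dz":2.4,"rx":0,"ry":0,"rz":0},{"dx":0,"dy":-0.18,"dz":2.6,"rx":0,"ry":0,"rz":0},{"dx":0,"dy":-0.18,"dz":2.7,"rx":0,"ry":0,"rz":0}]'
python3 - <<'E'
from h import *
s=eyes.snapshot('scene')
a=cv2.resize(s[155:265,190:300,::-1],None,fx=5,fy=5,interpolation=2)
cv2.imwrite('pics/c3.png',cv2.convertScaleAbs(a,alpha=1.3,beta=0))
E
```

```text
time: 3.4
ee_pos: [0.5714, -0.3147, 0.0639]
orientation: [0.397, -3.116, -0.001]
force: [-1.0, 0.1, -1.1]
grip_width: 0.0354
finger_force: 0.0
```

View pics/c3.png

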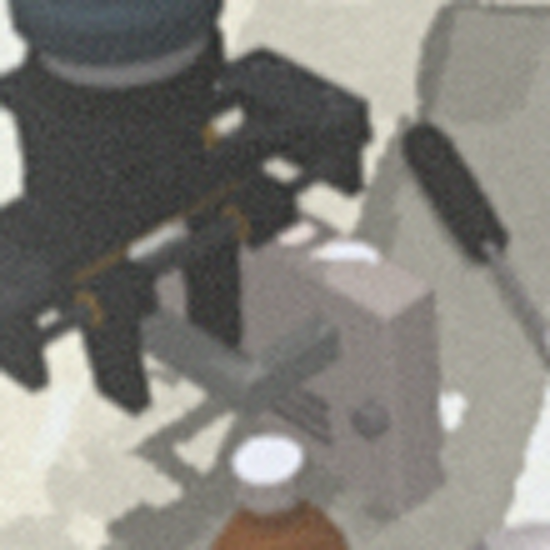

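The bar sits between the fingers, with one finger in the gap behind it. Closing on it now.

```bash
python3 -m creep '[{"dx":0,"dy":0,"dz":0,"rx":0,"ry":0,"rz":0},{"dx":0,"dy":0,"dz":0,"rx":0,"ry":0,"rz":0},{"dx":0,"dy":0,"dz":0,"rx":0,"ry":0,"rz":0},{"dx":0,"dy":0,"dz":0,"rx":0,"ry":0,"rz":0},{"dx":0,"dy":0,"dz":0,"rx":0,"ry":0,"rz":0},{"dx":0,"dy":0,"dz":0,"rx":0,"ry":0,"rz":0}]' -1 50; python3 -m creep '[{"dx":0,"dy":0,"dz":-0.3,"rx":0,"ry":0,"rz":0},{"dx":0,"dy":0,"dz":-0.7,"rx":0,"ry":0,"rz":0},{"dx":0,"dy":0,"dz":-1.2,"rx":0,"ry":0,"rz":0},{"dx":0,"dy":0,"dz":-1.7,"rx":0,"ry":0,"rz":0},{"dx":0,"dy":0,"dz":-2.2,"rx":0,"ry":0,"rz":0},{"dx":0,"dy":0,"dz":-2.5,"rx":0,"ry":0,"rz":0},{"dx":0,"dy":0,"dz":-2.6,"rx":0,"ry":0,"rz":0},{"dx":0,"dy":0,"dz":-2.6,"rx":0,"ry":0,"rz":0},{"dx":0,"dy":0,"dz":-2.6,"rx":0,"ry":0,"rz":0}]'
```

```text
time: 4.05
ee_pos: [0.5721, -0.3153, 0.0657]
orientation: [-0.397, 3.116, -0.001]
force: [0.7, -0.2, 1.8]
grip_width: 0.0114
finger_force: 50.0
time: 4.95
ee_pos: [0.571, -0.3144, 0.1935]
orientation: [0.397, -3.115, -0.003]
force: [0.1, -0.4, -5.2]
grip_width: 0.0112
finger_force: 50.4
```

Run:
```python
import cv2,numpy as np
t=cv2.imread('pics/top0.png')[172:262,250:310];s=cv2.imread('pics/scene0.png')[120:210,320:412]
def f(i,k):
    i=cv2.resize(i,None,fx=k,fy=k,interpolation=2)
    l=cv2.cvtColor(i,cv2.COLOR_BGR2GRAY);return cv2.createCLAHE(4,(4,4)).apply(l)
a,b=f(t,5.5),f(s,5);h=min(a.shape[0],b.shape[0])
print(a.shape,b.shape);cv2.imwrite('pics/c4.png',np.hstack([a[:h],b[:h]]))
```

```text
(495, 330) (450, 460)
```

View pics/c4.png

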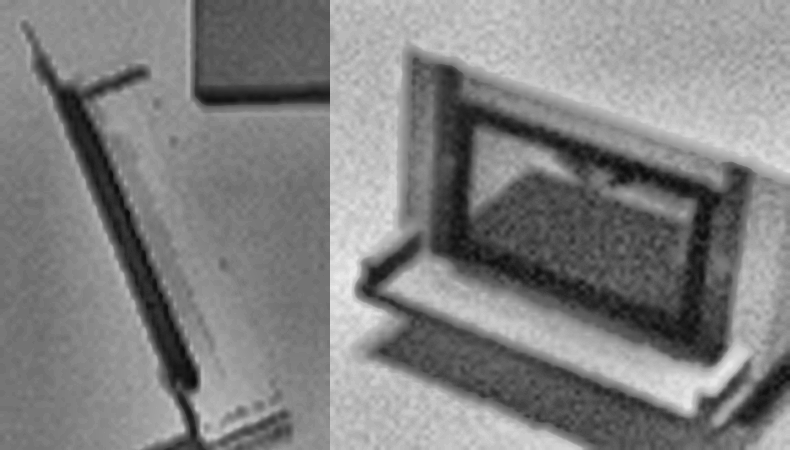

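In the left half (top view) the seal's front ends are at about (80,92) and (197,383), and the lug inner tips at (148,70) and (282,394). In the right half (scene view) the front sill corners inside the lugs are at (385,292) and (690,412).

Run:
```python
from h import *
np.set_printoptions(precision=4,suppress=True)
T=lambda x,y:(x/5.5+250-.4,y/5.5+172-.4);S=lambda x,y:((x-330)/5+320-.4,y/5+120-.4)
def rep(n,a,b):
    d=a-b if a[0]>b[0] else b-a;print(n,a,b,'mid',(a+b)/2,'len',np.linalg.norm(d),'ang',np.degrees(np.arctan2(d[1],d[0])))
rep('seal top',onz('top',T(80,92),.146),onz('top',T(197,383),.146))
rep('lugs top',onz('top',T(148,70),.055),onz('top',T(282,394),.061))
rep('sill scene',onz('scene',S(385,292),.045),onz('scene',S(690,412),.045))
rep('seal scene z.056',onz('scene',S(435,250),.056),onz('scene',S(718,360),.056))
rep('roof scene',onz('scene',S(408,47),.16),onz('scene',S(786,180),.16))
```

```text
seal top [0.6504 0.0866 0.146 ] [0.5107 0.0366 0.146 ] mid [0.5806 0.0616 0.146 ] len 0.14834340617889646 ang 19.679649434597497
lugs top [0.6852 0.0638 0.055 ] [0.5161 0.0027 0.061 ] mid [0.6006 0.0332 0.058 ] len 0.1799582765827729 ang 19.875499458285212
sill scene [0.522  0.0025 0.045 ] [0.6844 0.0629 0.045 ] mid [0.6032 0.0327 0.045 ] len 0.17323440412870283 ang 20.415250851928185
seal scene z.056 [0.5183 0.0369 0.056 ] [0.6713 0.0916 0.056 ] mid [0.5948 0.0643 0.056 ] len 0.16251664711093586 ang 19.68811619648399
roof scene [0.4882 0.0371 0.16  ] [0.6846 0.1042 0.16  ] mid [0.5864 0.0706 0.16  ] len 0.20751719952757994 ang 18.854352988240397
```

Run:
```python
from h import *
rows([.631,-.064,.165],109.8)
```

```text
yaw now 104.51418814720873 z axis [-0.002  0.002 -1.   ] t 4.95 ee [ 0.571  -0.3144  0.1935]
d [-2.417  4.547  0.576] rz -1.057
```

```bash
python3 -m creep '[{"dx":-0.1,"dy":0.2,"dz":0,"rx":0,"ry":0,"rz":0},{"dx":-0.3,"dy":0.6,"dz":0,"rx":0,"ry":0,"rz":-0.1},{"dx":-0.6,"dy":1.1,"dz":0,"rx":0,"ry":0,"rz":-0.2},{"dx":-0.9,"dy":1.6,"dz":0,"rx":0,"ry":0,"rz":-0.4},{"dx":-1.2,"dy":2.1,"dz":0,"rx":0,"ry":0,"rz":-0.6},{"dx":-1.5,"dy":2.6,"dz":0,"rx":0,"ry":0,"rz":-0.8},{"dx":-1.8,"dy":3.1,"dz":0,"rx":0,"ry":0,"rz":-1},{"dx":-2.1,"dy":3.6,"dz":0,"rx":0,"ry":0,"rz":-1.06},{"dx":-2.3,"dy":4.1,"dz":0,"rx":0,"ry":0,"rz":-1.06},{"dx":-2.4,"dy":4.3,"dz":0,"rx":0,"ry":0,"rz":-1.06}]'; python3 -m creep '[{"dx":0,"dy":0.12,"dz":0.1,"rx":0,"ry":0,"rz":0},{"dx":0,"dy":0.2,"dz":0.3,"rx":0,"ry":0,"rz":0},{"dx":0,"dy":0.2,"dz":0.5,"rx":0,"ry":0,"rz":0},{"dx":0,"dy":0.2,"dz":0.6,"rx":0,"ry":0,"rz":0},{"dx":0,"dy":0.2,"dz":0.6,"rx":0,"ry":0,"rz":0},{"dx":0,"dy":0.2,"dz":0.6,"rx":0,"ry":0,"rz":0}]'
python3 - <<'E'
from h import *
rows([.631,-.064,.165],109.8)
s=eyes.snapshot('scene')[:,:,::-1];t=eyes.snapshot('top')[:,:,::-1]
cv2.imwrite('pics/s5raw.png',s);cv2.imwrite('pics/t5raw.png',t)
a=cv2.resize(s[115:235,300:420],None,fx=4,fy=4,interpolation=2);b=cv2.resize(t[160:280,240:320],None,fx=4,fy=4,interpolation=2)
cv2.imwrite('pics/c5.png',cv2.convertScaleAbs(np.hstack([a,b]),alpha=1.3,beta=10))
E
```

```text
time: 5.95
ee_pos: [0.6335, -0.0733, 0.1938]
orientation: [0.544, -3.092, -0.003]
force: [-0.2, 0.3, -5.0]
grip_width: 0.0115
finger_force: 50.5
time: 6.55
ee_pos: [0.6306, -0.0682, 0.165]
orientation: [0.539, -3.095, -0.0]
force: [0.6, 0.5, -5.3]
grip_width: 0.0114
finger_force: 50.4
yaw now 109.7565916026347 z axis [-0. -0. -1.] t 6.55 ee [ 0.6306 -0.0682  0.165 ]
d [-0.035  0.076 -0.001] rz -0.009
```

View pics/c5.png

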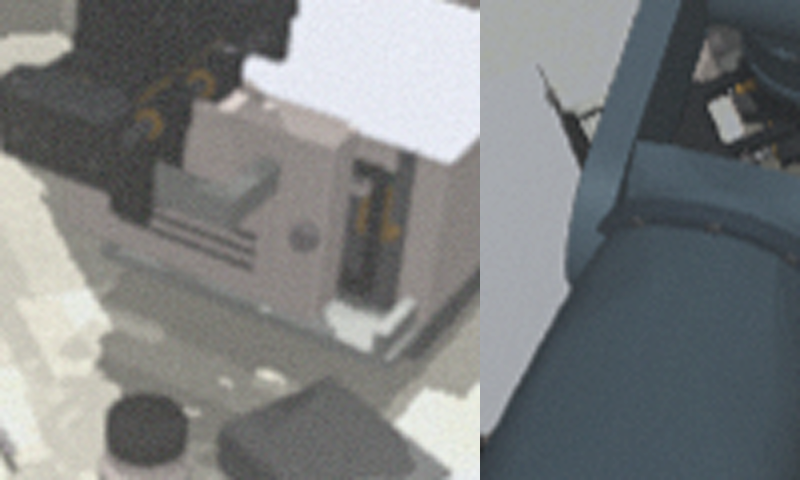

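The scene half of the crop shows the cover's right side clearly: top corners near (338,150) and (358,128), bottom near (322,325) and (340,303). The right-hand lug's inner front tip is at about (375,337). The top view is still blocked.

Run:
```python
from h import *
np.set_printoptions(precision=4,suppress=True)
S=lambda x,y:(x/4+300-.4,y/4+115-.4)
y=np.radians(19.8);e=np.array([np.cos(y),np.sin(y),0]);n=np.array([-np.sin(y),np.cos(y),0])
tcp=np.array([.6306,-.0672,.165]);print('tcp',tcp@e,tcp@n,'expected rear right',tcp@e+.085,tcp@n+.075,'front',tcp@n+.045)
for nm,p,z in(('rear top',(358,128),.214),('front top',(338,150),.214),('front bot',(322,325),.099),('rear bot',(340,303),.099),('lug tip',(375,337),.061),('sill corner',(368,350),.045)):
    X=onz('scene',S(*p),z);print(nm,X,'lat',X@e,'norm',X@n)
# predicted pixels in the crop
o=tcp*[1,1,0]
for nm,a,b,z in(('rear top',.085,.075,.214),('front top',.085,.045,.214),('front bot',.085,.045,.099),('rear bot',.085,.075,.099)):
    q=proj('scene',o+a*e+b*n+[0,0,z]);print(nm,(q+.4-[300,115])*4)
```

```text
tcp 0.570556224662051 -0.27683532018040474 expected rear right 0.655556224662051 -0.20183532018040473 front -0.23183532018040476
rear top [0.6928 0.0222 0.214 ] lat 0.6593926920841042 norm -0.2137564015554648
front top [ 0.7037 -0.0016  0.214 ] lat 0.6615821125882015 norm -0.23993127455261648
front bot [0.7025 0.0035 0.099 ] lat 0.662100268525707 norm -0.23468763448138003
rear bot [0.6925 0.0258 0.099 ] lat 0.6602719566984318 norm -0.21023860490375215
lug tip [0.6922 0.0588 0.061 ] lat 0.6711999038101095 norm -0.1791793895130313
sill corner [0.6847 0.0626 0.045 ] lat 0.6654195857195708 norm -0.17299269665454528
rear top [362.0664 116.6593]
front top [335.1262 139.9429]
front bot [314.104 318.395]
rear bot [339.6593 293.1294]
```

```bash
python3 -m creep '[{"dx":-0.03,"dy":0.1,"dz":0,"rx":0,"ry":0,"rz":0},{"dx":-0.03,"dy":0.3,"dz":0,"rx":0,"ry":0,"rz":0},{"dx":-0.03,"dy":0.5,"dz":0,"rx":0,"ry":0,"rz":0},{"dx":-0.03,"dy":0.7,"dz":0,"rx":0,"ry":0,"rz":0},{"dx":-0.03,"dy":0.85,"dz":0,"rx":0,"ry":0,"rz":0},{"dx":-0.03,"dy":0.95,"dz":0,"rx":0,"ry":0,"rz":0},{"dx":-0.03,"dy":0.95,"dz":0.2,"rx":0,"ry":0,"rz":0},{"dx":-0.03,"dy":0.95,"dz":0.4,"rx":0,"ry":0,"rz":0},{"dx":-0.03,"dy":0.95,"dz":0.6,"rx":0,"ry":0,"rz":0},{"dx":-0.03,"dy":0.95,"dz":0.6,"rx":0,"ry":0,"rz":0}]'
python3 - <<'E'
from h import *
rows([.631,-.064,.113],109.8)
s=eyes.snapshot('scene')[:,:,::-1];cv2.imwrite('pics/s6raw.png',s)
cv2.imwrite('pics/c6.png',cv2.convertScaleAbs(cv2.resize(s[120:220,310:410],None,fx=5.8,fy=5.8,interpolation=2),alpha=1.3,beta=10))
E
```

```text
time: 7.65
ee_pos: [0.6144, -0.0223, 0.1323]
orientation: [0.539, -3.091, -0.003]
force: [-0.6, 0.1, -5.1]
grip_width: 0.0113
finger_force: 50.3
yaw now 109.78540401686287 z axis [-0.004  0.001 -1.   ] t 7.65 ee [ 0.6144 -0.0223  0.1323]
d [-0.031 -0.899  0.385] rz -0.003
```

View pics/c6.png

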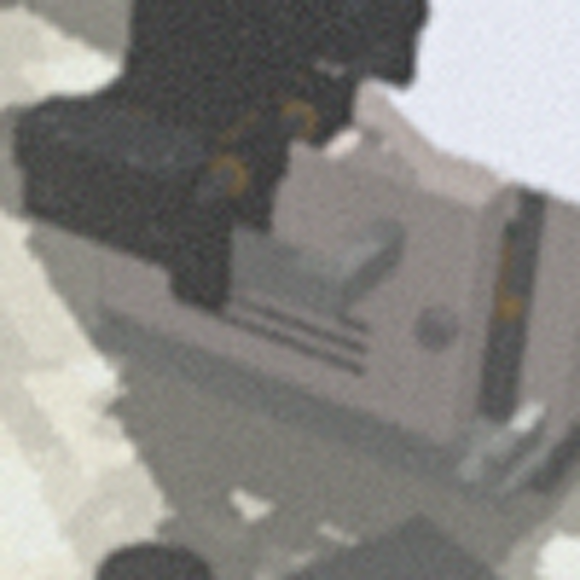

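The crop shows the cover behind the sill front, with its bottom right corner at about (462,446). The right lug is just outside it, with its tip at about (486,460).

Run:
```python
from h import *
np.set_printoptions(precision=4,suppress=True)
S=lambda x,y:(x/5.8+310-.4,y/5.8+120-.4)
y=np.radians(19.8);e=np.array([np.cos(y),np.sin(y),0]);n=np.array([-np.sin(y),np.cos(y),0])
tcp=np.array([.6144,-.0223,.132]);print('tcp',tcp@e,tcp@n)
for nm,p,z in(('front bot R',(462,446),.0665),('front bot L',(96,312),.0665),('lug tip R',(486,460),.061),('lug back top out?',(545,405),.061)):
    X=onz('scene',S(*p),z);print(nm,X,'lat',X@e,'norm',X@n)
```

```text
tcp 0.570523288824006 -0.22910221934638625
front bot R [0.6851 0.0515 0.0665] lat 0.6620747999138947 norm -0.1835870711455264
front bot L [ 0.5244 -0.0139  0.0665] lat 0.4886474879253997 norm -0.19073752667491756
lug tip R [0.6924 0.0587 0.061 ] lat 0.6713905858427185 norm -0.1793307080796147
lug back top out? [0.6781 0.1054 0.061 ] lat 0.6736771204155292 norm -0.13056069411531268
```

```bash
python3 -m creep '[{"dx":-0.06,"dy":0,"dz":0,"rx":0,"ry":0,"rz":0},{"dx":-0.06,"dy":0,"dz":0,"rx":0,"ry":0,"rz":0},{"dx":-0.06,"dy":0,"dz":0.06,"rx":0,"ry":0,"rz":0},{"dx":-0.06,"dy":0,"dz":0.12,"rx":0,"ry":0,"rz":0},{"dx":-0.06,"dy":0,"dz":0.17,"rx":0,"ry":0,"rz":0},{"dx":-0.06,"dy":0,"dz":0.17,"rx":0,"ry":0,"rz":0}]'; python3 -m creep '[{"dx":0,"dy":0,"dz":0.06,"rx":0,"ry":0,"rz":0},{"dx":0,"dy":0,"dz":0.11,"rx":0,"ry":0,"rz":0},{"dx":0,"dy":0,"dz":0.16,"rx":0,"ry":0,"rz":0},{"dx":0,"dy":0,"dz":0.20,"rx":0,"ry":0,"rz":0},{"dx":0,"dy":0,"dz":0.20,"rx":0,"ry":0,"rz":0},{"dx":0,"dy":0,"dz":0.20,"rx":0,"ry":0,"rz":0}]'; python3 -c "
from h import *
rows([.6144,-.0223,.113],109.8)"
```

```text
time: 8.3
ee_pos: [0.6184, -0.0211, 0.126]
orientation: [0.54, -3.094, -0.001]
force: [-0.1, -0.1, -4.6]
grip_width: 0.0112
finger_force: 50.4
time: 8.9
ee_pos: [0.6188, -0.0212, 0.1166]
orientation: [0.541, -3.095, 0.0]
force: [-0.3, 0.0, -4.1]
grip_width: 0.0112
finger_force: 50.4
yaw now 109.81535872259566 z axis [-0. -0. -1.] t 8.9 ee [ 0.6188 -0.0212  0.1166]
d [0.09  0.009 0.072] rz 0.003
```

```bash
python3 -m creep '[{"dx":0,"dy":0,"dz":0.03,"rx":0,"ry":0,"rz":0},{"dx":0,"dy":0,"dz":0.06,"rx":0,"ry":0,"rz":0},{"dx":0,"dy":0,"dz":0.06,"rx":0,"ry":0,"rz":0}]'
for i in 1 2; do python3 -m creep '[{"dx":-0.02,"dy":0,"dz":0,"rx":0,"ry":0,"rz":0},{"dx":-0.04,"dy":0,"dz":0,"rx":0,"ry":0,"rz":0},{"dx":-0.04,"dy":0,"dz":0,"rx":0,"ry":0,"rz":0}]'|grep -E 'ee_pos|force'; done
```

```text
time: 9.2
ee_pos: [0.6186, -0.0211, 0.1134]
orientation: [0.541, -3.094, -0.0]
force: [-0.5, 0.2, -5.6]
grip_width: 0.0114
finger_force: 50.4
ee_pos: [0.6209, -0.0205, 0.1138]
force: [-0.1, -0.6, -5.6]
finger_force: 50.4
ee_pos: [0.6227, -0.0198, 0.1137]
force: [0.2, -0.4, -4.9]
finger_force: 50.4
```

```bash
python3 -m creep '[{"dx":-0.02,"dy":0,"dz":0,"rx":0,"ry":0,"rz":0},{"dx":-0.04,"dy":0,"dz":0,"rx":0,"ry":0,"rz":0},{"dx":-0.04,"dy":0,"dz":0,"rx":0,"ry":0,"rz":0}]'|grep -E 'ee_pos|force'; python3 -m creep '[{"dx":-0.02,"dy":0,"dz":0,"rx":0,"ry":0,"rz":0},{"dx":-0.02,"dy":0,"dz":0,"rx":0,"ry":0,"rz":0}]'|grep -E 'ee_pos|force'
```

```text
ee_pos: [0.6245, -0.0191, 0.1136]
force: [-0.5, -0.0, -4.6]
finger_force: 50.4
ee_pos: [0.6252, -0.019, 0.1136]
force: [-1.7, -1.3, -4.0]
finger_force: 50.4
```

```bash
python3 -m creep '[{"dx":-0.02,"dy":0,"dz":0,"rx":0,"ry":0,"rz":0},{"dx":-0.02,"dy":0,"dz":0,"rx":0,"ry":0,"rz":0}]'|grep -E 'ee_pos|force'; python3 -c "
from h import *
rows([.6144,-.0223,.113],109.8)"
```

```text
ee_pos: [0.626, -0.019, 0.1137]
force: [-3.7, -3.0, -1.1]
finger_force: 50.3
yaw now 109.81900358810749 z axis [-0.001 -0.001 -1.   ] t 10.5 ee [ 0.626  -0.019   0.1137]
d [0.241 0.016 0.015] rz 0.004
```

```bash
python3 -m creep '[{"dx":0.06,"dy":0,"dz":0,"rx":0,"ry":0,"rz":0},{"dx":0.12,"dy":0,"dz":0,"rx":0,"ry":0,"rz":0},{"dx":0.18,"dy":0,"dz":0,"rx":0,"ry":0,"rz":0},{"dx":0.22,"dy":0,"dz":0,"rx":0,"ry":0,"rz":0},{"dx":0.22,"dy":0,"dz":0,"rx":0,"ry":0,"rz":0}]'|grep -E 'ee_pos|force'; for i in 1 2; do python3 -m creep '[{"dx":0.02,"dy":0,"dz":0,"rx":0,"ry":0,"rz":0},{"dx":0.02,"dy":0,"dz":0,"rx":0,"ry":0,"rz":0}]'|grep -E 'ee_pos|force'; done
```

```text
ee_pos: [0.6158, -0.0222, 0.1137]
force: [0.5, -0.5, -4.5]
finger_force: 50.4
ee_pos: [0.615, -0.0225, 0.1137]
force: [0.0, 0.9, -4.0]
finger_force: 50.4
ee_pos: [0.614, -0.0229, 0.1136]
force: [-0.7, 0.1, -4.8]
finger_force: 50.4
```

```bash
for i in 1 2; do python3 -m creep '[{"dx":0.02,"dy":0,"dz":0,"rx":0,"ry":0,"rz":0},{"dx":0.02,"dy":0,"dz":0,"rx":0,"ry":0,"rz":0}]'|grep -E 'ee_pos|force'; done
```

```text
ee_pos: [0.6131, -0.0232, 0.1136]
force: [-0.2, 0.1, -4.5]
finger_force: 50.4
ee_pos: [0.6126, -0.0236, 0.1139]
force: [1.5, -0.3, -3.9]
finger_force: 50.4
```

```bash
python3 -m creep '[{"dx":-0.06,"dy":0,"dz":0,"rx":0,"ry":0,"rz":0},{"dx":-0.13,"dy":0,"dz":0,"rx":0,"ry":0,"rz":0},{"dx":-0.13,"dy":0,"dz":0,"rx":0,"ry":0,"rz":0},{"dx":-0.13,"dy":0.05,"dz":0.02,"rx":0,"ry":0,"rz":0},{"dx":-0.13,"dy":0.1,"dz":0.02,"rx":0,"ry":0,"rz":0},{"dx":-0.13,"dy":0.15,"dz":0.02,"rx":0,"ry":0,"rz":0},{"dx":-0.13,"dy":0.15,"dz":0.02,"rx":0,"ry":0,"rz":0}]'|grep -E 'ee_pos|force'; for i in 1 2; do python3 -m creep '[{"dx":0,"dy":0.02,"dz":0,"rx":0,"ry":0,"rz":0},{"dx":0,"dy":0.04,"dz":0,"rx":0,"ry":0,"rz":0},{"dx":0,"dy":0.04,"dz":0,"rx":0,"ry":0,"rz":0}]'|grep -E 'ee_pos|force'; done
```

```text
ee_pos: [0.6154, -0.0138, 0.1125]
force: [-0.0, 0.2, -5.0]
finger_force: 50.4
ee_pos: [0.615, -0.0123, 0.1126]
force: [-0.4, -0.6, -4.4]
finger_force: 50.4
ee_pos: [0.6143, -0.0104, 0.1126]
force: [-0.5, -0.2, -5.0]
finger_force: 50.4
```

```bash
for i in 1 2 3; do python3 -m creep '[{"dx":0,"dy":0.02,"dz":0,"rx":0,"ry":0,"rz":0},{"dx":0,"dy":0.04,"dz":0,"rx":0,"ry":0,"rz":0},{"dx":0,"dy":0.04,"dz":0,"rx":0,"ry":0,"rz":0}]'|grep -E 'ee_pos|force: \['; done
```

```text
ee_pos: [0.6137, -0.0085, 0.1126]
force: [-0.4, -0.3, -5.7]
ee_pos: [0.613, -0.0068, 0.1126]
force: [0.2, -0.9, -5.3]
ee_pos: [0.6125, -0.0054, 0.1127]
force: [0.5, -4.7, -5.8]
```

```bash
python3 -m creep '[{"dx":0,"dy":-0.05,"dz":0,"rx":0,"ry":0,"rz":0},{"dx":0,"dy":-0.05,"dz":0.015,"rx":0,"ry":0,"rz":0},{"dx":0,"dy":-0.05,"dz":0.03,"rx":0,"ry":0,"rz":0},{"dx":0,"dy":-0.05,"dz":0.03,"rx":0,"ry":0,"rz":0}]'|grep -E 'ee_pos|force: \['; python3 -m creep '[{"dx":0,"dy":0.03,"dz":0,"rx":0,"ry":0,"rz":0},{"dx":0,"dy":0.06,"dz":0,"rx":0,"ry":0,"rz":0},{"dx":0,"dy":0.06,"dz":0,"rx":0,"ry":0,"rz":0}]'|grep -E 'ee_pos|force: \[';python3 -m creep '[{"dx":0,"dy":0.02,"dz":0,"rx":0,"ry":0,"rz":0},{"dx":0,"dy":0.03,"dz":0,"rx":0,"ry":0,"rz":0},{"dx":0,"dy":0.03,"dz":0,"rx":0,"ry":0,"rz":0}]'|grep -E 'ee_pos|force: \['
```

```text
ee_pos: [0.6137, -0.0075, 0.1118]
force: [-1.0, -2.2, -0.4]
ee_pos: [0.613, -0.0054, 0.1119]
force: [0.0, -7.6, -0.8]
ee_pos: [0.6126, -0.0044, 0.1119]
force: [1.0, -8.7, -1.0]
```

```bash
python3 -m creep '[{"dx":0,"dy":0.01,"dz":0,"rx":0,"ry":0,"rz":0},{"dx":0,"dy":0.02,"dz":0,"rx":0,"ry":0,"rz":0},{"dx":0,"dy":0.02,"dz":0,"rx":0,"ry":0,"rz":0},{"dx":0,"dy":0.02,"dz":0,"rx":0,"ry":0,"rz":0}]'
python3 - <<'E'
from h import *
from cell import readout
rows([.6125,-.004,.1115],109.8)
s=readout.get_state();y=np.radians(19.8);print(s['torque'],s['force']@[-np.sin(y),np.cos(y),0],s['ee_pos']@[np.cos(y),np.sin(y),0])
E
```

```text
time: 15.4
ee_pos: [0.6124, -0.0038, 0.1119]
orientation: [-0.539, 3.093, -0.005]
force: [2.0, -10.1, -1.5]
grip_width: 0.0115
finger_force: 50.1
yaw now 109.78622610934997 z axis [ 0.002 -0.003 -1.   ] t 15.4 ee [ 0.6124 -0.0038  0.1119]
d [-0.001 -0.004  0.008] rz -0.003
[-1.49069252 -0.32405854  0.02094652] -10.14662021555479 0.5749020603266078
```

```bash
for i in 1 2 3 4; do python3 -m creep '[{"dx":0,"dy":0,"dz":0,"rx":0,"ry":0,"rz":0},{"dx":0,"dy":0,"dz":0,"rx":0,"ry":0,"rz":0},{"dx":0,"dy":0,"dz":0,"rx":0,"ry":0,"rz":0},{"dx":0,"dy":0,"dz":0,"rx":0,"ry":0,"rz":0},{"dx":0,"dy":0,"dz":0,"rx":0,"ry":0,"rz":0},{"dx":0,"dy":0,"dz":0,"rx":0,"ry":0,"rz":0},{"dx":0,"dy":0,"dz":0,"rx":0,"ry":0,"rz":0},{"dx":0,"dy":0,"dz":0,"rx":0,"ry":0,"rz":0},{"dx":0,"dy":0,"dz":0,"rx":0,"ry":0,"rz":0},{"dx":0,"dy":0,"dz":0,"rx":0,"ry":0,"rz":0}]' | grep -E 'time|ee_pos|orient|force: \['; done
```

```text
time: 16.4
ee_pos: [0.6124, -0.0038, 0.1119]
orientation: [-0.539, 3.093, -0.005]
force: [1.7, -9.8, -1.5]
time: 17.4
ee_pos: [0.6124, -0.0039, 0.1119]
orientation: [-0.539, 3.093, -0.005]
force: [0.7, -10.7, -1.2]
time: 18.4
ee_pos: [0.6124, -0.0039, 0.1119]
orientation: [-0.539, 3.093, -0.005]
force: [2.4, -9.8, -2.1]
time: 19.4
ee_pos: [0.6124, -0.0038, 0.1119]
orientation: [-0.539, 3.093, -0.005]
force: [0.7, -9.5, -1.6]
```

```bash
python3 -c "
from cell import arm
print(arm.close_job())"
```

```text
the job is handed in; nothing more can be done
None
```

The cover is standing on the sill, centred between the lugs, and the arm is still holding it against the seal; the wrist force read a steady 10 N or so for 4 seconds before I handed the job in, and no verdict came back.

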